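# Open the battery door of a spattered workshop radio by its flush catch

## Task

The radio lies face down on the paint bench to have its batteries changed. Feel with the fingertips along the flat grey strip of its back panel for the recessed flush catch button, press it gently all the way down so that the battery door pops ajar, then let the button come back up and move clear. Do not pull the door open any further, and leave the fresh batteries, the jar, the tape and the tools on the bench where they are.

Things in the scene. Friction and masses are not known exactly. Their poses are not given: they have to be found in the camera images.
- radio: Black spattered radio, fixed, lying on its face: 240 (x) x 420 (y) x 120 mm high. Origin: centre of its underside; x away from the robot at yaw 0, y along its length, z up. Its flat back panel is on top, z = 120. From near to far, x in mm: margin -120 to -80, lighter grey catch strip -80 to -10 (full length), battery door -7 to 81 (y -110 to 110), far margin to 120; handle to 163, below z 80.
- strip_mid (a point): Middle of the catch strip, on the panel's surface (radio x -45, y 0, z 120 mm), axes as the radio's. NOT the button: its centre lies on this centre line (x = 0), anywhere from y = -50 to +50 mm from here, new each time; find it by touch or eye. It is a 46 mm square plate, a bit lighter, in a 48 mm square opening, its top 3 mm below the surface. The rest is rigid: touch down at 20 mm/s or so.
- catch (a joint): Travel of the catch button, straight down, m: 0 up (at rest), 0.008 fully down (its top then 11 mm below the panel's surface). It springs back by itself. It takes about 1.2 N to start it and 4 to 5 N to push it fully down; over the last 6 mm of travel it kicks the door up.
- door (a joint): Angle of the battery door, rad: 0 shut and flush with the panel, growing as its free far edge rises. Hinged along its near edge beside the strip (radio x -8, z 112 mm); it stays where it is left (light friction). A full press of the catch kicks it to about 0.3 rad.
- door_edge (a point): Middle of the battery door's free (far) edge, on its upper face, 89 mm from the hinge. The door is 4 mm thick.
- cell_a: Fresh battery standing in front of the radio, orange and black, 33 mm diameter, 61 mm high, loose. Origin: centre of its underside.
- cell_b: A second battery like cell_a.
- paint_jar: Closed paint jar with a green cap, 70 mm diameter, 85 mm high, loose. Origin: centre of its underside.
- tape_roll: Roll of yellow tape lying flat, 104 mm diameter, 25 mm high, loose. Origin: centre of its underside.
- scraper: Steel scraper with a wooden handle lying along x on the bench, loose.
- screwdriver: Screwdriver with a red handle lying along x on the bench, loose.

How it is judged:
By the outcome, as a careful person would: the job done as asked, in the order asked, and still so for the second after the job is handed in, with the robot touching nothing.
It also fails if it takes over 67 s, if anything falls off the work surface, if the arm or the gripper's body presses on something with over 40 N, if the wrist force passes 120 N, or if a joint passes its speed limit or range.

## Robot

A 6-joint arm with a two-finger parallel gripper is mounted at the origin on the work surface. World frame = base frame: x ahead of the robot, y to its left, z up, the work surface at z = 0. Lengths are in mm, angles in degrees, forces in N, time in s.
With the tool pointing down it reaches from about 250 to 725 mm from the base axis. Payload 4 kg.
Tool frame: the origin (TCP) lies at the very end of the fingers, on their centre line; the grasp point (between the pads) lies 19 mm behind it; z points along the fingers, y is the line along which they close (so a half turn about z gives the same grasp; the last joint's range is limited). The gripper opens to 85 mm and grips with 20 to 120 N. Pads are 22 mm wide; open, the fingers measure 114 mm over their backs; the gripper's body (76 mm by 85 mm) begins 54 mm behind the grasp point. The pads swing forward as they close: fully open they stand 13 mm farther back than shut.
Start: joints at [70.474, 13.785, 0.286, 76.501, 0, 90], TCP at [167.119, 471.244, 231.306] pointing down, gripper open.
Joint ranges: [-155.79, 155.79], [-60.16, 107.12], [-62.33, 73.08], [-114, 123.19], [-81.49, 82.49], [-180, 180]. Speed limits (degrees/s): [159.86, 159.86, 180, 180, 180, 180].

## Interface

Orientations are given as a 3x3 rotation matrix whose columns are the frame's x, y, z axes.
In Python, from plant import robot gives the robot as it stands.
- The arm moves only by the tool drive_tool, never from a script. Its argument "steps" is a list of rows, each a list of 3 entries, a list of its own where there are three numbers: the gripper's target within -1 to 1 (fully open at 1, half-way at 0, shut at -1), then the shift along the tool's x, y, z in m, then the turn about the tool's z in rad. In form: [[grip, [dx, dy, dz], yaw], ...]. A call has 1 to 20 rows; each row is the pose to reach, as a shift and turn from the pose commanded when the call began, along the tool's axes at that moment; what a row does not reach only later rows make up. A row lasts 1/10 s, in which the tool goes at most 50 mm and 8.59 degrees, less where a joint would pass 70% of its speed; a pose out of reach is approached as far as the arm can. A call with a gripper value outside its range is refused whole. The fingers move at their own pace and stop on an object; the grip force is fixed at half the most. Time passes only in rows, so rows that repeat a pose let the fingers close. It gives the time, the measured TCP pose, the force, the opening and the grip force at its end, in the units of the state.
- robot.state(): the state, without advancing time (a new reading comes with each control period).
- robot.grab_frame(name): name is "scene" or "top" or "wrist"; returns the picture (420x560x3 uint8, red, green, blue); there is no depth.
- robot.get_calibration(name): a dict with "fx", "fy", "cx", "cy" (pixels), "position" and "orientation" of the camera in the world. Camera axes: x right, y up, looking along -z (the intrinsics and any distortion apply to the point x, -y, -z); pixel columns grow to the right and rows downward; lengths in mm; the calibration is good to about 2 mm. A picture is of the moment at which its call begins: read the wrist's pose just before it. get_calibration takes no time and is no camera call; for the wrist camera it gives the pose at the moment of the call.
- robot.sign_off(): hands the job in; it is judged then, once.
The state is a dict: "t": time; "joint_pos": joint angles; "joint_vel": joint speeds; "joint_torque": joint torques, N m; "tool_pos": TCP position; "orientation": TCP orientation; "contact_force": force on the tool from outside, world axes, zero at the start; "torque": the same for the moment, N m; "width": finger opening in mm; "grasp_force": force on a finger pad.
Only numpy, scipy, OpenCV 4.12 (cv2) and the standard library are available. Lean on these libraries where they do the work, as an engineer would, in place of code of your own. Each camera call takes 0.05 s, during which the arm holds its last target. There are 200 camera calls.

## Working session

There is one attempt and no reset: what is moved stays moved. The work goes in short steps, Python scripts to look and compute and a tool call to move; the robot and the scene stay as the last step left them, time stands still between calls to the robot, and variables do not carry over. Pictures are saved under pics/ and viewed, at most 10 in all, crops included, and the job is handed in when it is done.

Besides the shell and the picture viewer there is one more tool, called as a command line: name --argument value ..., lists and objects as JSON in quotes. drive_tool: Moves the arm, as the interface text tells. Its arguments: {"type":"object","properties":{"steps":{"type":"array"}},"required":["steps"]}

```bash
mkdir -p pics; cat > h.py <<'E'
from plant import robot
import numpy as np, cv2
def snap(n,f):
    im=robot.grab_frame(n); cv2.imwrite('pics/'+f,im[:,:,::-1]); return im
def ray(c,u,v):
    d=np.array([(u-c['cx'])/c['fx'],-(v-c['cy'])/c['fy'],-1.])
    return np.array(c['position']),np.array(c['orientation'])@d
def onz(c,u,v,z):
    p,d=ray(c,u,v); return p+d*(z-p[2])/d[2]
def proj(c,P):
    q=np.array(c['orientation']).T@(np.array(P)-c['position']); return c['cx']+c['fx']*q[0]/-q[2], c['cy']-c['fy']*q[1]/-q[2]
E
python3 - <<'E'
from h import *
a=snap('top','top1.png');b=snap('scene','sc1.png')
cv2.imwrite('pics/both.png',cv2.resize(np.vstack([a])[:,:,::-1],(800,600)))
for n in('top','scene','wrist'):print(n,robot.get_calibration(n))
s=robot.state();print(s['t'],s['tool_pos'],s['orientation'],s['width'],s['contact_force'])
E
```

```text
top {'fx': 455.08536961188787, 'fy': 455.08536961188787, 'cx': 273.8035912539772, 'cy': 207.70106064807095, 'position': array([ 464.0628471 ,  -22.18845562, 1333.10583918]), 'orientation': array([[ 0.01307394,  0.99906629, -0.04117786],
       [-0.99984505,  0.01257649, -0.01231658],
       [-0.0117872 ,  0.0413325 ,  0.99907592]])}
scene {'fx': 393.61564290883103, 'fy': 393.61564290883103, 'cx': 280.7637465895003, 'cy': 210.01392911860378, 'position': array([941.00152348, 434.49304753, 920.71332464]), 'orientation': array([[-0.72409216, -0.56578305,  0.3944364 ],
       [ 0.6895096 , -0.58027644,  0.4334233 ],
       [-0.01634141,  0.58580611,  0.81028647]])}
wrist {'fx': 336.4044839068494, 'fy': 336.4044839068494, 'cx': 281.2112871624208, 'cy': 210.71095922592718, 'position': array([ 91.30850445, 498.55912629, 372.84585518]), 'orientation': array([[ 0.33462906, -0.89506459, -0.29475882],
       [ 0.94234888,  0.31737127,  0.10608516],
       [-0.00140509, -0.31326483,  0.94966477]])}
0.1 [166.93342775 470.68652943 230.48186472] [[-9.42497166e-01  3.34213590e-01 -6.07425496e-04]
 [ 3.34214139e-01  9.42495352e-01 -1.84976813e-03]
 [-4.57219400e-05 -1.94641141e-03 -9.99998105e-01]] 85.3717862304506 [-0.24748178 -0.43124635  0.59626847]
```

View pics/both.png

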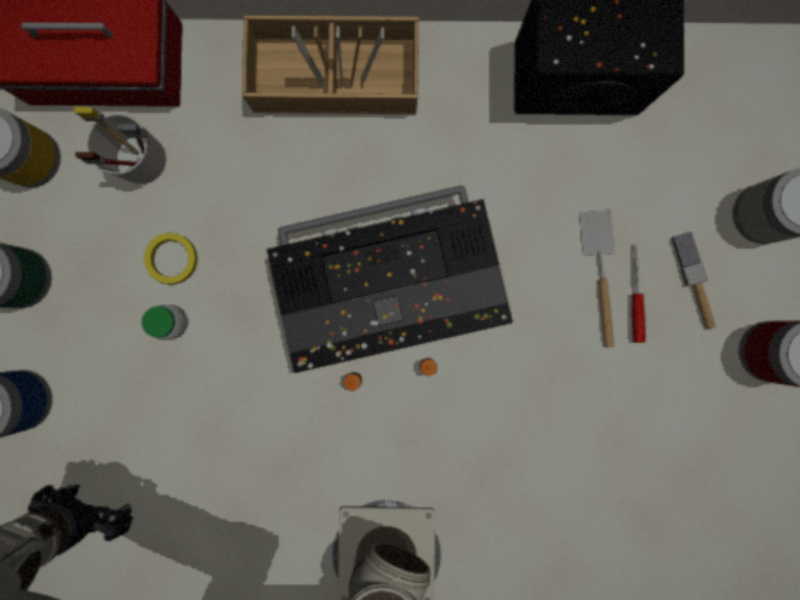

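View pics/sc1.png

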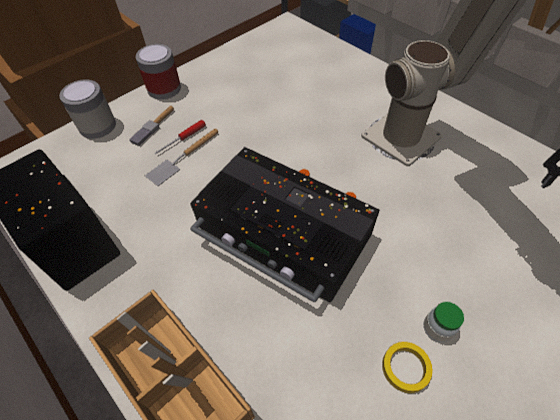

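The top view shows the radio with its slightly lighter button near (387,309) of 800x600, i.e. (271,216) in the raw image. In the scene view the button is near (298,197).

```bash
python3 - <<'E'
from h import *
ct,cs=[robot.get_calibration(n) for n in('top','scene')]
def btn(f,u,v,r=16):
    g=cv2.imread('pics/'+f,0); w=g[v-r:v+r,u-r:u+r]
    print(f,g[v,u-5:u+5], np.median(w))
    m=(abs(w.astype(int)-int(np.median(g[v-2:v+3,u-2:u+3])))<7).astype(np.uint8)
    m=cv2.morphologyEx(m,cv2.MORPH_OPEN,np.ones((3,3)))
    n,l,s,c=cv2.connectedComponentsWithStats(m)
    k=l[r,r]; print(s[k],c[k]+[u-r,v-r]); return c[k]+[u-r,v-r]
a=btn('top1.png',271,216);b=btn('scene','sc1.png') if 0 else btn('sc1.png',298,197)
p,d=ray(ct,*a);q,e=ray(cs,*b)
t=np.linalg.lstsq(np.c_[d,-e],q-p,rcond=None)[0];print('tri',p+d*t[0],q+e*t[1]);
print('z117',onz(ct,*a,117),onz(cs,*b,117))
k=560/800
C=[onz(ct,u*k,v*k,120)[:2] for u,v in((268,250),(484,201),(512,322),(295,371))];print(np.round(C),[np.linalg.norm(C[i]-C[i-1]) for i in range(4)])
e=C[0]-C[1]+C[3]-C[2];print('yaw',np.degrees(np.arctan2(-e[0],e[1])),'centre',np.mean(C,0))
g=cv2.imread('pics/top1.png');cv2.imwrite('pics/crop.png',cv2.resize(g[120:270,175:370],None,fx=4,fy=4,interpolation=cv2.INTER_CUBIC))
E
```

```text
top1.png [70 70 71 70 67 70 70 73 72 75] 55.0
[  8   9  18  17 200] [271.85 216.49]
sc1.png [66 67 68 62 65 68 65 60 65 73] 45.0
[ 5 13 15 10 95] [294.34736842 198.48421053]
tri [490.87774507  -2.08275162 104.80509312] [492.80469934  -4.06978733 104.81463503]
z117 [490.61151941  -2.28236657 117.        ] [499.49847389   2.48010456 117.        ]
[[ 599.  225.]
 [ 696. -179.]
 [ 470. -233.]
 [ 373.  170.]] [np.float64(232.19047700718087), np.float64(415.66952437132994), np.float64(232.4137270983164), np.float64(414.0883092210147)]
yaw 13.48295243840528 centre [534.51629236  -4.16502554]
```

View pics/crop.png

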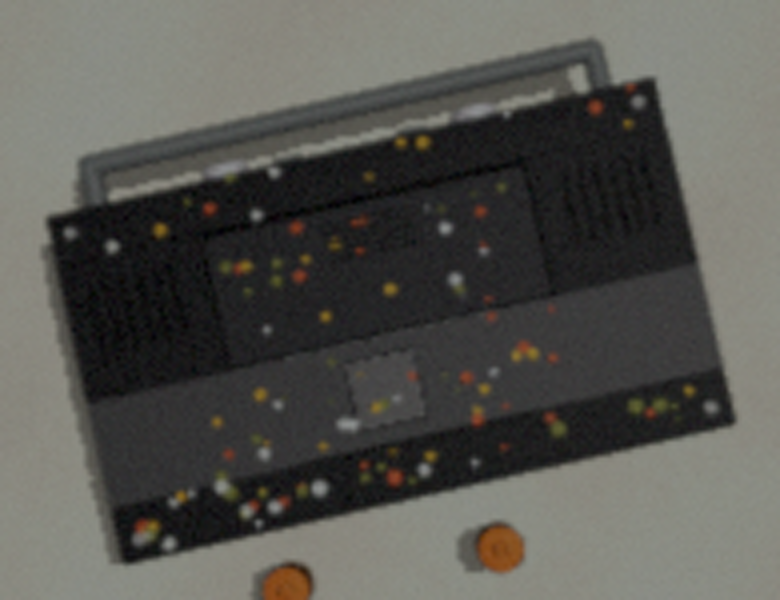

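The crop confirms the button, centred at crop (387,391), which gives world (490.6, -2.3). It lies on the strip's centre line, 12 mm along +y from strip_mid, and the radio yaw is about 13.5°. I'll move above it with the gripper shut and aligned.

drive_tool --steps '[[-1,[-0.04,-0.029,0],0.1],[-1,[-0.463,-0.338,0],0.995],[-1,[-0.463,-0.338,0],0.995],[-1,[-0.463,-0.338,0],0.995],[-1,[-0.463,-0.338,0],0.995],[-1,[-0.463,-0.338,0],0.995],[-1,[-0.463,-0.338,0],0.995],[-1,[-0.463,-0.338,0],0.995],[-1,[-0.463,-0.338,0],0.995],[-1,[-0.463,-0.338,0],0.995],[-1,[-0.463,-0.338,0],0.995],[-1,[-0.463,-0.338,0],0.995],[-1,[-0.463,-0.338,0],0.995],[-1,[-0.463,-0.338,0],0.995],[-1,[-0.463,-0.338,0],0.995],[-1,[-0.463,-0.338,0],0.995],[-1,[-0.463,-0.338,0],0.995],[-1,[-0.463,-0.338,0],0.995]]'

```text
t: 1.9
tool_pos: [490.3, -1.3, 231.5]
orientation: [[-0.234, 0.972, 0.0], [0.972, 0.234, -0.0], [-0.0, 0.0, -1.0]]
contact_force: [-1.2, 0.3, 0.3]
width: 0.2
grasp_force: 0.0
```

```bash
python3 - <<'E'
from h import *
c=robot.get_calibration('wrist'); snap('wrist','w1.png')
s=robot.state();print(s['t'],s['tool_pos'],s['orientation'],s['width'],s['contact_force'],s['joint_pos'],c)
print(proj(c,[490.6,-2.3,117]))
E
```

```text
1.95 [490.34286649  -1.44767511 231.532266  ] [[-2.33971673e-01  9.72243361e-01  3.20499115e-04]
 [ 9.72243414e-01  2.33971672e-01  4.15228008e-05]
 [-3.46174462e-05  3.21318313e-04 -9.99999948e-01]] -0.022745264828829274 [-0.31450137 -0.64499457 -0.09612603] [-1.70664415e-01  1.26698340e+01 -1.12462506e+00  7.61871848e+01
  2.43376840e-03  7.62983215e+01] {'fx': 336.4044839068494, 'fy': 336.4044839068494, 'cx': 281.2112871624208, 'cy': 210.71095922592718, 'position': array([471.51731129,  77.60302653, 373.88415641]), 'orientation': array([[ 9.72277186e-01, -2.21910635e-01, -7.37071550e-02],
       [ 2.33830601e-01,  9.23476079e-01,  3.04163085e-01],
       [ 5.69771197e-04, -3.12965816e-01,  9.49764220e-01]])}
(np.float64(280.8664185177819), np.float64(207.75121437049748))
```

View pics/w1.png

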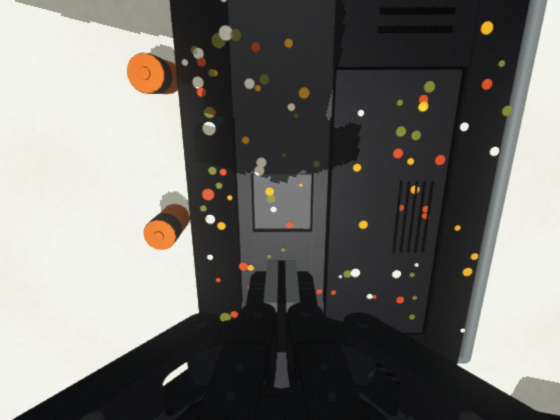

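The wrist view shows the button square at columns 252–312 and rows about 173–231, upper edge partly in shadow, so its centre is near (282,202).

```bash
python3 - <<'E'
from h import *
c=robot.get_calibration('wrist');ct=robot.get_calibration('top')
R=np.array(robot.state()['orientation']);T=robot.state()['tool_pos']
for uv in((282,202),(282,231),(252,202),(312,202),(282,173)):
    P=onz(c,*uv,119);print(uv,P,R.T@(P-T))
p,d=ray(c,282,202);q,e=ray(ct,271.8,216.9)
t=np.linalg.lstsq(np.c_[d,-e],q-p,rcond=None)[0];print('tri',p+d*t[0],q+e*t[1])
im=cv2.imread('pics/w1.png',0)
print(im[160:242:1,278]);print(im[205,240:325])
E
```

```text
(282, 202) [490.27436701   3.03479369 119.        ] [  4.37797328   0.94601387 112.5324243 ]
(282, 231) [496.04696761 -20.91927863 119.        ] [-20.26184078   0.95381214 112.53327977]
(252, 202) [467.20313557  -2.5030484  119.        ] [  4.3918574  -22.7805359  112.52480004]
(312, 202) [513.34799416   8.57321083 119.        ] [  4.36408773  24.67502741 112.54004934]
(282, 173) [484.81805318  25.67639756 119.        ] [ 27.66774639   0.93864288 112.53161569]
tri [491.45002285  -1.65295148 102.94823046] [489.80895755  -1.93122547 102.90930326]
[ 39  40  41  38  41  40  39  40  41  39  40  40  41  42  51  54  58  57
  58  55  57  59  64  98 118 123 123 123 124 122 122 123 125 123 123 122
 123 123 122 123 123 124 122 124 125 124 123 122 122 122 121 122 122 121
 123 122 122 122 122 120 120 121 121 123 120 121 120 116  86  49  35  46
  80  90  91  91  90  89  90  89  91  90]
[ 90  92  90  92  92  91  93  91  93  90  93  81  53  56  99 122 123 122
 123 122 121 122 123 121 121 124 123 123 123 122 121 121 125 128 125 122
 122 124 124 124 122 123 125 123 123 123 122 123 124 123 122 124 122 123
 122 124 122 124 122 123 123 123 122 124 123 123 122 124 122 118  91  40
  57  89  92  92  93  92  93  91  92  91  90  89  92]
```

drive_tool --steps '[[-1,[0.003,0.001,0.02],0],[-1,[0.003,0.001,0.04],0],[-1,[0.003,0.001,0.06],0],[-1,[0.003,0.001,0.08],0],[-1,[0.003,0.001,0.095],0],[-1,[0.003,0.001,0.1],0],[-1,[0.003,0.001,0.1],0],[-1,[0.003,0.001,0.1],0]]'

```text
t: 2.75
tool_pos: [491.4, 1.2, 132.1]
orientation: [[-0.233, 0.972, 0.001], [0.972, 0.233, -0.0], [-0.0, 0.001, -1.0]]
contact_force: [0.0, -0.6, 0.6]
width: 0.1
grasp_force: 0.0
```

drive_tool --steps '[[-1,[0,0,0.002],0],[-1,[0,0,0.004],0],[-1,[0,0,0.006],0],[-1,[0,0,0.008],0],[-1,[0,0,0.01],0],[-1,[0,0,0.012],0],[-1,[0,0,0.012],0]]'

```text
t: 3.45
tool_pos: [490.5, 1.1, 118.9]
orientation: [[-0.233, 0.973, -0.001], [0.973, 0.233, 0.0], [0.0, -0.001, -1.0]]
contact_force: [0.2, 1.0, 0.6]
width: -0.0
grasp_force: 0.0
```

```bash
python3 - <<'E'
from h import *
snap('wrist','w2.png');s=robot.state();print(s['t'],s['tool_pos'],s['contact_force'])
E
```

```text
3.5 [490.63650286   1.0764298  119.09768916] [ 0.21018776 -0.45398904 -0.45881518]
```

View pics/w2.png

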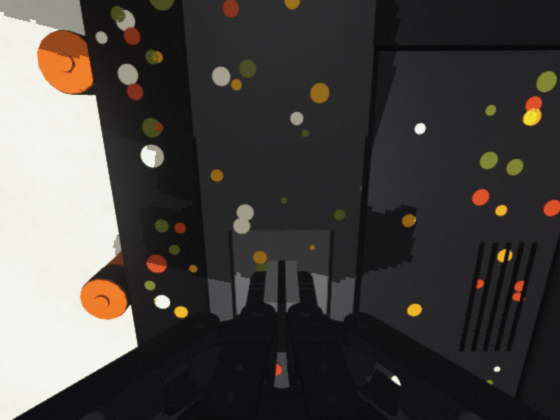

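The fingertips, at (282,265), are centred in the button opening, which spans columns 232–333 with its far edge at row 231. I'll feel further down.

drive_tool --steps '[[-1,[0,0,0.001],0],[-1,[0,0,0.002],0],[-1,[0,0,0.003],0],[-1,[0,0,0.004],0],[-1,[0,0,0.005],0],[-1,[0,0,0.005],0]]'

```text
t: 4.1
tool_pos: [490.9, 1.1, 114.6]
orientation: [[-0.233, 0.973, 0.0], [0.973, 0.233, 0.0], [-0.0, 0.0, -1.0]]
contact_force: [-1.5, 0.7, 3.8]
width: 0.1
grasp_force: 1.8
```

drive_tool --steps '[[-1,[0,0,0.001],0],[-1,[0,0,0.002],0],[-1,[0,0,0.003],0],[-1,[0,0,0.004],0],[-1,[0,0,0.004],0]]'

```text
t: 4.6
tool_pos: [490.9, 1.1, 110.2]
orientation: [[-0.233, 0.973, 0.0], [0.973, 0.233, -0.0], [-0.0, 0.0, -1.0]]
contact_force: [-0.9, -0.6, 4.3]
width: 0.5
grasp_force: 1.9
```

drive_tool --steps '[[-1,[0,0,0.001],0],[-1,[0,0,0.002],0],[-1,[0,0,0.002],0]]'

```text
t: 4.9
tool_pos: [490.9, 1.1, 109.0]
orientation: [[-0.233, 0.973, 0.001], [0.973, 0.233, 0.0], [-0.0, 0.001, -1.0]]
contact_force: [-3.0, 0.0, 9.4]
width: 0.1
grasp_force: 4.4
```

drive_tool --steps '[[-1,[0,0,0.0005],0],[-1,[0,0,0.0005],0]]'

```text
t: 5.1
tool_pos: [491.0, 1.1, 108.9]
orientation: [[-0.233, 0.973, 0.001], [0.973, 0.233, -0.0], [-0.0, 0.001, -1.0]]
contact_force: [-4.0, -0.4, 11.4]
width: 0.2
grasp_force: 5.9
```

drive_tool --steps '[[-1,[0,0,-0.003],0],[-1,[0,0,-0.006],0],[-1,[0,0,-0.009],0],[-1,[0,0,-0.013],0],[-1,[0,0,-0.02],0],[-1,[0,0,-0.04],0],[-1,[0,0,-0.06],0],[-1,[0,0,-0.09],0],[-1,[0,0,-0.12],0],[-1,[0,0,-0.14],0],[-1,[0,0,-0.14],0],[-1,[0,0,-0.14],0]]'

```text
t: 6.3
tool_pos: [490.7, 1.1, 247.8]
orientation: [[-0.233, 0.973, 0.0], [0.973, 0.233, -0.0], [-0.0, 0.0, -1.0]]
contact_force: [0.8, -0.1, -1.4]
width: 0.1
grasp_force: 0.0
```

```bash
python3 - <<'E'
from h import *
a=snap('wrist','w3.png');b=snap('scene','sc3.png');s=robot.state();print(s['t'],s['tool_pos'],s['contact_force'])
o=np.hstack([cv2.resize(a[:,60:520],(400,365)),cv2.resize(b[130:320,180:390],(400,365))]);cv2.imwrite('pics/c3.png',o[:,:,::-1])
E
```

```text
6.4 [489.88840495   1.08753091 246.44520973] [-0.29073607  0.22222502 -0.19853299]
```

View pics/c3.png

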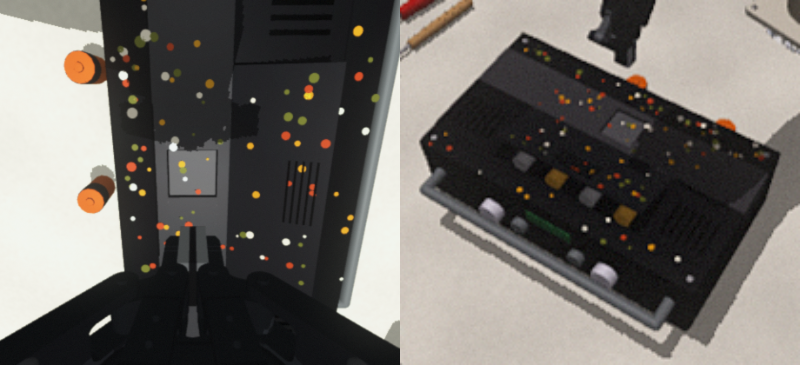

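The scene crop shows the door ajar, with the old cells visible under its raised far edge around (520–625, 160–215). In the wrist crop the button is back up, at (192,173), and the arm is clear.

```bash
python3 -c "
from plant import robot
print(robot.sign_off())"
```

```text
the job is handed in; nothing more can be done
None
```

The catch button was pressed all the way down and released, the battery door popped ajar, the arm moved clear touching nothing else, and the job was handed in at about 6.4 s.

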